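Stack the egg-stand rings on the curing post and hold the lamp shutter half open

TASK

Thread the wide black ring and then the gilt ring down the curing station's post, each lowered (not dropped) until it is fully home; leave the red ring and everything else on the bench alone. Then take the red tab of the sprung lamp shutter, slide it to half open (pointer at the yellow mark) without ever going past three-quarters open, and hold it there against its spring: finish while still holding it, since it snaps shut if let go.

Things in the scene. Friction and masses are not known exactly. Their poses are not given: they have to be found in the camera images.
- station: Fixed curing station. Origin at bench height on the post axis, z up. Dark base plate 12 mm thick, x -100..100, y -65..265 mm. Grey lamp housing x -95..95, y 142..252 mm, flat top 122 mm above the bench; violet window (60 mm wide, centred x -35) in its face towards the post, covered by the shutter, which opens along this body's +x (roughly away from the robot)
- post_foot (a point): Foot of the bright steel post, on the top face of the base plate (12 mm above the bench), axes as the station. The post is 20 mm in diameter and stands 58 mm above this point, its last 8 mm tapering to 10 mm
- base_ring: Wide black lacquered ring, loose: outer diameter 60, bore 26, height 24 mm, about 90 g. Origin at the centre of its underside, z along the bore. Goes on first; home when its underside rests on the base plate
- gilt_ring: Gold ring, loose: outer diameter 46, bore 26, height 24 mm, about 60 g. Origin at the centre of its underside. Goes on second; home when it rests on the black ring, 24 mm above the base plate
- shutter (a joint): Opening of the lamp shutter in m: 0 closed (as the spring leaves it), 0.030 half open, 0.060 fully open at the stop. The spring pushes it shut with about 4 N at 0, 10 N at half, 16 N at full travel
- shutter_tab: Upright red tab that moves the shutter: 14 mm thick along the slide (station x), 30 mm wide, 42 mm tall. Origin at its foot's centre, 129 mm above the bench, at station y 180 mm, x -35 mm closed, -5 half open, 25 fully open; axes as the station. It stands on the shutter's dark bracket (40 mm wide in x, 7 mm above the housing top), with a small red pointer at its back edge
- half_mark (a point): Yellow line on top of the lamp housing, at station x -5 mm, y 217 mm: the red pointer and the middle of the tab line up with it along the station's y when the shutter is half open. White lines 30 mm either side mark closed and fully open
- red_ring: Spare dark red ring, loose, outer diameter 52, bore 26, height 24 mm: not part of this job, leave alone. Origin at the centre of its underside
- egg_large: Bystander: gold egg with green lines on a black foot, 161 mm tall, 110 mm across; origin at the centre of its underside
- egg_small: Bystander: as the large egg, 141 mm tall, 95 mm across; origin at the centre of its underside
- lacquer_jar: Bystander: amber glass jar, 64 mm across, 85 mm tall; origin at the centre of its underside
- lacquer_bowl: Bystander: dark red bowl, 100 mm across, 50 mm tall; origin at the centre of its underside
- brush: Bystander: brush lying on the bench; its axis along x
There are look-alikes about, which are no part of the job. Several things have the shape of the base_ring; the one meant has the colours described above.

How it is judged:
On the way, in this order (a step that is already met when the one before it is completed fails the run):
1. the black ring is home on the post and released (horizontal distance between base_ring and post_foot below 0.006 m and z of base_ring in the frame of post_foot between -0.003 and 0.003 m and angle between base_ring's own z axis and vertical below 0.08 rad and contact force between base_ring and the fingers below 0.1 N), for 0.2 s.
2. the gilt ring is home on the post on top of the black ring and released (all of step 1 and horizontal distance between gilt_ring and post_foot below 0.006 m and z of gilt_ring in the frame of post_foot between 0.021 and 0.0275 m and angle between gilt_ring's own z axis and vertical below 0.08 rad and contact force between gilt_ring and the fingers below 0.1 N), for 0.2 s.
3. the shutter is held half open by its tab (value of joint shutter between 0.025 and 0.035 m and contact force between shutter_tab and the fingers above 6 N and velocity of joint shutter between -0.01 and 0.01 m/s), for 0.5 s.
At the end, for the whole second after the job is handed in: Black ring flat on the base plate (3 mm), gilt ring flat on it (24 mm up, 3 mm), both within 6 mm of the post axis, tilt under 0.08 rad, not touched by the fingers; fingers hold the shutter tab with over 6 N, shutter still (10 mm/s) at 30 +- 5 mm. The program finishes while holding (all of step 2 and all of step 3); the arm keeps its last pose, push and grip.
It fails at once if the shutter is opened past three-quarters (46 mm) (value of joint shutter above 0.046 m).
It fails at once if a ring is dropped (falls freely faster than 0.7 m/s) ((linear speed of base_ring above 0.7 m/s and contact force between base_ring and the fingers below 0.05 N) or (linear speed of gilt_ring above 0.7 m/s and contact force between gilt_ring and the fingers below 0.05 N)).
It fails at once if a bystander is moved by more than 30 mm (distance of any of red_ring, egg_large, egg_small, lacquer_jar, lacquer_bowl, brush from where it was at the start of the episode above 0.03 m).
It also fails if it takes over 64 s, if anything falls off the work surface, if the arm or the gripper's body presses on something with over 40 N, if the wrist force passes 120 N, or if a joint passes its speed limit or range.

ROBOT

A 6-joint arm with a two-finger parallel gripper is mounted at the origin on the work surface. World frame = base frame: x ahead of the robot, y to its left, z up, the work surface at z = 0. Lengths are in m, angles in rad, forces in N, time in s.
With the tool pointing down it reaches from about 0.275 to 0.775 m from the base axis. Payload 14.6 kg.
Tool frame: the origin (TCP) lies on the centre line of the jaws, within the pads' length; the fingertips stand 25 mm ahead of it and the grasp point (between the pads) lies 6 mm ahead of it; y points along the fingers, z is the direction in which the jaws open and shut, and the axes are right-handed (so a half turn about y gives the same grasp; the last joint's range is limited). The gripper opens to 85 mm and grips with 20 to 120 N. Pads are 22 mm wide; open, the fingers measure 114 mm over their backs; the gripper's body (76 mm by 85 mm) begins 54 mm behind the grasp point. The pads swing forward as they close: fully open they stand 13 mm farther back than shut.
Start: joints at [-1.376, 0.263, -0.048, 1.259, 0, 1.415], TCP at [0.18, -0.493, 0.256] pointing down, gripper open.
Joint ranges: [-2.65, 2.65], [-0.89, 1.7], [-1.18, 1.37], [-2.13, 2.11], [-1.35, 1.29], [-3.14, 3.14]. Speed limits (rad/s): [1.89, 1.89, 2.57, 2.79, 3.14, 3.14].

INTERFACE

Orientations are given as a rotation vector (axis times angle).
In Python, from plant import env gives the robot as it stands. Calls block until the motion is done:
- env.reach(position, orientation): joint-space move of the TCP to a pose.
- env.move_linear(position, rotation=None, vel=0.15): straight line of the TCP; rotation=None keeps the orientation; vel is the mean speed in m/s.
- env.move_joints(angles): joint-space move.
- env.set_gripper(opening, force=None): finger opening in m; force is the grip in N (None keeps the last); returns when the fingers have stopped.
- env.wait(seconds).
- env.solve_ik(position, orientation): joint angles nearest the present ones, or None.
- env.state(): the state.
- env.grab_frame(name): name is "scene" or "top"; returns a dict with "img" (400x640x3 uint8, blue, green, red), "z_map" (400x640 float32, m along the optical axis (not along the pixel's ray), 0 where there is no reading), "fovy" (degrees; the focal length in pixels is half the picture's height over the tangent of half this angle, whatever the lens; pixels are square), "cx", "cy" (the principal point, pixels), "D" ([k1, k2, p1, p2, k3] as OpenCV has them; the pictures are not rectified), "R" (3x3) and "t" (3): a world point X has camera coordinates R X + t. Camera axes: x right, y down, z forward; pixel columns grow to the right and rows downward; lengths in m; the calibration is good to about 2 mm. A picture is of the moment at which its call begins.
A pose or a line that the arm cannot do raises env.MotionError and nothing moves.
- env.sign_off(): hands the job in, once; it reports no verdict.
Trained networks look in a picture, given as the dict that the camera call returned (one of the last four; its "shot" number tells which), for a name from the list of things; names that differ only in an ending like _2 or _b are one class to them, and where a whole thing is asked for, a point or a joint stands for the part that bears it (a point fixed in the world has none). Each returns a list of dicts, best first, with "conf" (0 to 1); they miss things now and then, are a little off and sometimes report something else, mostly with a low value. They report only what shows in the picture. A call takes as long as a camera call. They do not tell look-alikes from the thing itself.
- env.spot_in(picture, name): "extent" ([left, top, width, height] as shares, 0 to 1, of the picture: columns of its width, rows of its height, round what is visible of it).
- env.cut_out(picture, name): "mask" (400x640 bool, what is visible of it) and "extent" ([left, top, width, height] as shares, 0 to 1, of the picture: columns of its width, rows of its height, round what is visible of it).
The state is a dict: "clock": time; "joints": joint angles; "qvel": joint speeds; "tau": joint torques, N m; "tool_pos": TCP position; "orientation": TCP orientation; "ft_force": force on the tool from outside, world axes, zero at the start; "torque": the same for the moment, N m; "grip_width": finger opening in m.
Only numpy, scipy, OpenCV 4.12 (cv2) and the standard library are available. Lean on these libraries where they do the work, as an engineer would, in place of code of your own. Each camera call takes 0.05 s, during which the arm holds its last target.

## Working session

There is one attempt and no reset: what is moved stays moved. The work goes in short steps, each a Python script; the robot and the scene stay as the last script left them, time stands still between calls to the robot, and variables do not carry over. Pictures are saved under pics/ and viewed, and the job is handed in when it is done.

```bash
ls; mkdir -p pics; cat > h.py <<'E'
import numpy as np, cv2
from scipy.spatial.transform import Rotation as Ro
from plant import env
def K(f):
    fl=200/np.tan(np.radians(f["fovy"])/2); return np.array([[fl,0,f["cx"]],[0,fl,f["cy"]],[0,0,1.]])
def cloud(f):
    # world points for every pixel
    v,u=np.mgrid[0:400,0:640].astype(np.float32)
    p=cv2.undistortPoints(np.stack([u.ravel(),v.ravel()],1)[:,None].astype(np.float64),K(f),np.array(f["D"],float),None,None,None) if False else cv2.undistortPointsIter(np.stack([u.ravel(),v.ravel()],1)[:,None].astype(np.float64),K(f),np.array(f["D"],float),None,None,(cv2.TERM_CRITERIA_COUNT|cv2.TERM_CRITERIA_EPS,50,1e-10))
    p=p[:,0]; z=f["z_map"].ravel().astype(float)
    c=np.c_[p*z[:,None],z]
    X=(c-np.array(f["t"]))@np.array(f["R"])
    X[z<=0]=np.nan
    return X.reshape(400,640,3)
def proj(f,P):
    R=np.array(f["R"]);q,_=cv2.projectPoints(np.atleast_2d(np.array(P,float)),cv2.Rodrigues(R)[0],np.array(f["t"],float),K(f),np.array(f["D"],float));return q[:,0]
E
python3 - <<'E'
from h import *
for n in ("scene","top"):
    f=env.grab_frame(n); cv2.imwrite(f"pics/{n}0.png",f["img"]); np.save(f"/tmp/{n}0.npy",f,allow_pickle=True)
    print(n,f["fovy"],f["D"],-np.array(f["R"]).T@np.array(f["t"]))
    for o in ["station","base_ring","gilt_ring","shutter_tab","red_ring","egg_large","egg_small","lacquer_jar","lacquer_bowl","brush"]:
        for d in env.cut_out(f,o):
            e=d["extent"]; X=cloud(f)[d["mask"]]
            print(o,round(d["conf"],2),np.round(np.array(e)*[640,400,640,400]),np.round(np.nanmedian(X,0),3))
print(env.state())
E
```

```text
pics
scene 43.55242901363191 [-0.00612251  0.          0.          0.          0.        ] [ 1.05850142 -0.65341802  1.22543888]
station 0.92 [273. 131. 113. 126.] [0.591 0.131 0.016]
base_ring 0.93 [218. 237.  16.  19.] [ 0.44  -0.201  0.022]
base_ring 0.7 [186. 257.  27.  21.] [ 0.417 -0.292  0.023]
base_ring 0.6 [257. 245.  24.  21.] [ 0.549 -0.158  0.022]
base_ring 0.29 [270. 131. 116. 121.] [0.592 0.131 0.016]
gilt_ring 0.78 [258. 282.  20.  19.] [ 0.612 -0.241  0.021]
shutter_tab 0.83 [316. 138.  27.  49.] [0.55  0.139 0.107]
red_ring 0.66 [182. 305.  23.  27.] [ 0.507 -0.405  0.022]
egg_large 0.66 [314. 269.  41.  50.] [ 0.79  -0.197  0.13 ]
egg_small 0.83 [360. 225.  36.  42.] [0.793 0.001 0.106]
lacquer_jar 0.6 [325.  87.  21.  33.] [0.395 0.413 0.058]
lacquer_bowl 0.92 [237. 334.  43.  40.] [ 0.695 -0.386  0.022]
brush 0.71 [367. 121.  58.  23.] [0.636 0.458 0.015]
top 46.66958365584999 [-0.05209024  0.          0.          0.          0.        ] [0.29121223 0.04129585 1.52620693]
station 0.96 [235. 171. 113.  69.] [0.576 0.115 0.014]
base_ring 0.7 [409. 244.  17.  19.] [ 
[... 931 characters left out ...]
.  38.] [ 0.764 -0.169  0.134]
{'clock': 1.1, 'joints': array([-1.37630743e+00,  2.63147077e-01, -4.83128567e-02,  1.25940335e+00,
       -2.79256478e-05,  1.41549426e+00]), 'qvel': array([ 2.02010694e-04, -8.11865290e-05,  9.34992289e-04, -2.42048656e-05,
       -1.10308667e-03, -1.30477763e-03]), 'tau': array([ 2.69195734e-03, -6.37442207e+01,  3.84769893e+01,  1.15019717e-03,
       -4.05594619e-05, -4.57069348e-06]), 'tool_pos': array([ 0.17990528, -0.49321234,  0.25624914]), 'orientation': array([-0.35894709,  2.03128093, -2.03114397]), 'ft_force': array([-0.9669607 ,  0.18323458, -0.71819766]), 'torque': array([ 0.05302095,  0.00735159, -0.01263198]), 'grip_width': 0.08568736077726002}
```

```bash
python3 - <<'E'
import cv2,numpy as np
s=cv2.imread("pics/scene0.png"); t=cv2.imread("pics/top0.png")
a=cv2.resize(s[200:400,160:420],None,fx=3,fy=3,interpolation=cv2.INTER_CUBIC); cv2.imwrite("pics/s0c.png",a)
b=cv2.resize(t[110:290,160:460],None,fx=2.66,fy=2.66,interpolation=cv2.INTER_CUBIC); cv2.imwrite("pics/t0c.png",b)
E
```

```text
(no output)
```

View pics/s0c.png

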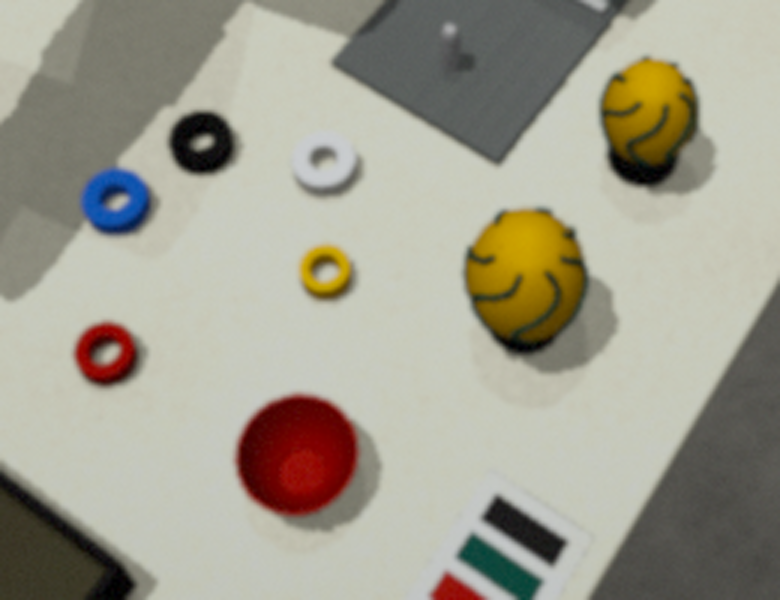

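View pics/t0c.png

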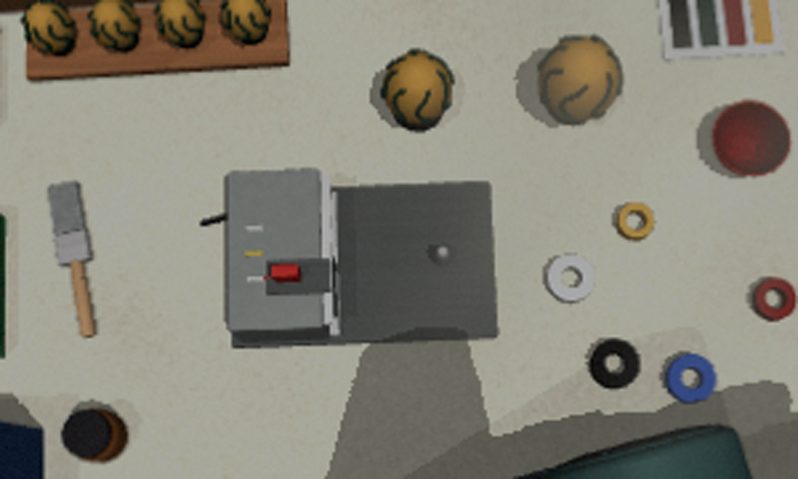

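View pics/scene0.png

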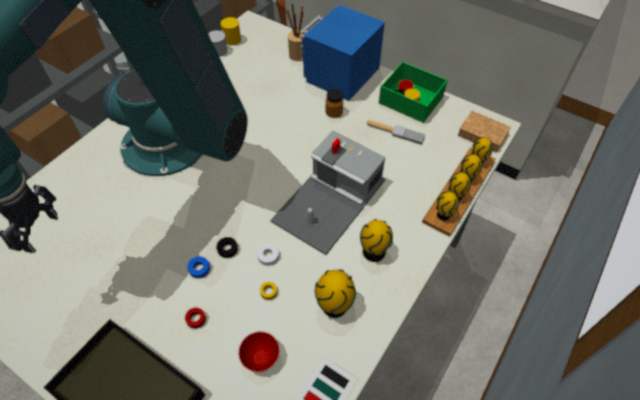

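The base_ring class has three candidates in the scene picture: black (227,247), blue (198,267) and white (268,254). Only the one at (227,247) is black lacquer, and the enlarged crop confirms it. The gilt ring is at (268,290) and the red ring at (195,318). Next I measure the ring centres and the station pose.

```bash
cat > meas.py <<'E'
from h import *
from scipy.optimize import minimize
def ringmask(f,c,R0=0.05):
    X=cloud(f); d=np.hypot(X[...,0]-c[0],X[...,1]-c[1])
    m=((X[...,2]>0.012)&(X[...,2]<0.045)&(d<R0)).astype(np.uint8)
    n,l,s,ce=cv2.connectedComponentsWithStats(m)
    if n<2: return m
    return (l==1+np.argmax(s[1:,4])).astype(np.uint8)
def hullpts(f,x,y,r,zs):
    a=np.linspace(0,2*np.pi,60); P=np.concatenate([np.c_[x+r*np.cos(a),y+r*np.sin(a),0*a+z] for z in zs])
    return cv2.convexHull(proj(f,P).astype(np.float32))
def fit(f,m,c,r,z0=0.0,h=0.024):
    # match centroid of the hull of mask with centroid of model silhouette
    k=cv2.findContours(m,cv2.RETR_EXTERNAL,cv2.CHAIN_APPROX_NONE)[0]; k=max(k,key=len); hm=cv2.convexHull(k)
    fm=np.zeros((400,640),np.uint8); cv2.fillConvexPoly(fm,hm,1); M=cv2.moments(fm,True); t=np.array([M["m10"],M["m01"]])/M["m00"]
    def e(p):
        H=hullpts(f,p[0],p[1],r,[z0+0.012,z0+h]); q=cv2.moments(H); return np.sum((np.array([q["m10"],q["m01"]])/q["m00"]-t)**2)
    o=minimize(e,c,method="Nelder-Mead",options=dict(xatol=1e-5,fatol=1e-6))
    H=hullpts(f,*o.x,r,[z0+.012,z0+h])
    return o.x, M["m00"], cv2.contourArea(H)
E
python3 - <<'E'
from meas import *
for n in ("scene","top"):
    f=np.load(f"/tmp/{n}0.npy",allow_pickle=True).item()
    X=cloud(f)
    for nm,c,r in (("black",(.43,-.195),.03),("gilt",(.62,-.241),.023),("white",(.55,-.158),.03)):
        m=ringmask(f,c); print(n,nm,fit(f,m,c,r), np.round(np.nanpercentile(X[m>0][:,2],[5,50,95]),4))
    near=(X[...,0]>.4)&(X[...,0]<.8)&(X[...,1]>-.05)&(X[...,1]<.4)
    for nm,lo,hi in (("plate",.008,.018),("house",.115,.1255),("tabtop",.155,.18),("post",.03,.08)):
        m=near&(X[...,2]>lo)&(X[...,2]<hi)
        if nm=="post": m&=(X[...,1]<.12)&(X[...,1]>.01)
        P=X[m]; 
        if len(P)<4: print(nm,len(P)); continue
        rc=cv2.minAreaRect(P[:,:2].astype(np.float32)*1000); print(n,nm,len(P),np.round(P.mean(0),4),np.round(np.median(P[:,2]),4),rc)
E
```

```text
scene black (array([ 0.43601772, -0.20003835]), 349.0, 361.27225062192883) [0.0148 0.0233 0.0278]
scene gilt (array([ 0.6123231 , -0.24190562]), 254.0, 253.52629529498518) [0.0147 0.023  0.0271]
scene white (array([ 0.54476642, -0.15476011]), 361.0, 368.3545705561992) [0.015  0.0229 0.0276]
scene plate 3191 [0.5861 0.0457 0.012 ] 0.0118 ((604.211181640625, 87.09184265136719), (319.0854187011719, 298.85382080078125), 16.572275161743164)
scene house 1810 [0.6051 0.1808 0.1207] 0.1209 ((661.7217407226562, 152.01535034179688), (190.4934539794922, 391.9495544433594), 61.822452545166016)
scene tabtop 69 [0.5491 0.1803 0.1668] 0.168 ((549.2254028320312, 181.4745635986328), (30.24295425415039, 15.698105812072754), 86.21162414550781)
scene post 4 [0.6607 0.0105 0.0713] 0.0711 ((660.6898193359375, 10.54899787902832), (0.39980533719062805, 161.08750915527344), 89.91242218017578)
top black (array([ 0.43605529, -0.19934827]), 282.0, 277.5004095758777) [0.0169 0.0222 0.0284]
top gilt (array([ 0.61326805, -0.24107818]), 155.0, 158.1995520645287) [0.0153 0.0214 0.0276]
top white (array([ 0.54569882, -0.15422319]), 272.0, 268.15233223955147) [0.0159 0.0225 0.0285]
top plate 2594 [0.5767 0.0503 0.0118] 0.0115 ((605.1351928710938, 168.92262268066406), (441.8428649902344, 377.71209716796875), 88.76028442382812)
top house 2000 [0.5944 0.19   0.1204] 0.1204 ((660.4674072265625, 156.3145294189453), (188.72122192382812, 392.954833984375), 62.18893051147461)
top tabtop 58 [0.5479 0.1847 0.168 ] 0.1694 ((548.3990478515625, 184.43948364257812), (29.06368064880371, 14.261739730834961), 87.08464050292969)
top post 38 [0.7065 0.0323 0.0654] 0.0685 ((685.549072265625, 18.562686920166016), (224.28651428222656, 46.30650329589844), 14.920001029968262)
```

```bash
python3 - <<'E'
from meas import *
for n in ("scene","top"):
    f=np.load(f"/tmp/{n}0.npy",allow_pickle=True).item()
    X=cloud(f); near=(X[...,0]>.4)&(X[...,0]<.74)&(X[...,1]>-.05)&(X[...,1]<.33)
    for nm,lo,hi in (("plate",.007,.018),("house",.114,.1265),("tabtop",.160,.18)):
        m=(near&(X[...,2]>lo)&(X[...,2]<hi)).astype(np.uint8)
        if nm!="tabtop": m=cv2.morphologyEx(m,cv2.MORPH_OPEN,np.ones((3,3),np.uint8))
        k,l,s,_=cv2.connectedComponentsWithStats(m); m=l==1+np.argmax(s[1:,4])
        P=X[m]; rc=cv2.minAreaRect(P[:,:2].astype(np.float32)*1000); print(n,nm,len(P),np.round(cv2.boxPoints(rc)),rc)
    m=near&(X[...,2]>.03)&(X[...,2]<.08)&(X[...,1]<.11)&(X[...,0]<.65)&(X[...,1]>0); P=X[m]; print("post",len(P),P.mean(0),P[P[:,2]>.062].mean(0) if (P[:,2]>.062).any() else None)
    # housing far edges with fixed yaw
    v,u=np.nonzero(m); print(u.mean(),v.mean())
b=np.load("/tmp/top0.npy",allow_pickle=True).item()["img"]; cv2.imwrite("pics/t0s.png",cv2.resize(b[165:245,230:355],None,fx=6,fy=6,interpolation=cv2.INTER_CUBIC))
E
```

```text
scene plate 3030 [[477. -49.]
 [680. -50.]
 [681. 143.]
 [478. 144.]] ((579.1103515625, 47.1141357421875), (192.93397521972656, 202.47103881835938), 89.761474609375)
scene house 1707 [[486. 132.]
 [677. 129.]
 [679. 257.]
 [488. 259.]] ((582.6665649414062, 194.17391967773438), (127.3548812866211, 191.2244873046875), 89.2952880859375)
scene tabtop 59 [[540. 167.]
 [556. 166.]
 [558. 196.]
 [542. 197.]] ((549.2254028320312, 181.4745635986328), (30.24295425415039, 15.698105812072754), 86.21162414550781)
post 27 [0.58238459 0.00353826 0.06045789] [0.58093616 0.00411596 0.06794232]
310.2962962962963 212.03703703703704
top plate 596 [[475. -46.]
 [579. -53.]
 [588.  66.]
 [484.  74.]] ((531.7357177734375, 10.128684997558594), (119.50517272949219, 104.2249755859375), 85.73933410644531)
top house 1787 [[486. 256.]
 [488. 138.]
 [681. 141.]
 [679. 259.]] ((583.26123046875, 198.50978088378906), (192.9495086669922, 118.1705551147461), 0.8719284534454346)
top tabtop 51 [[541. 172.]
 [555. 171.]
 [556. 199.]
 [542. 199.]] ((548.6615600585938, 185.1536407470703), (27.356855392456055, 14.306122779846191), 88.11844635009766)
post 32 [0.57715608 0.00680635 0.05973901] [0.57955037 0.00602703 0.06714551]
325.28125 205.125
```

View pics/t0s.png

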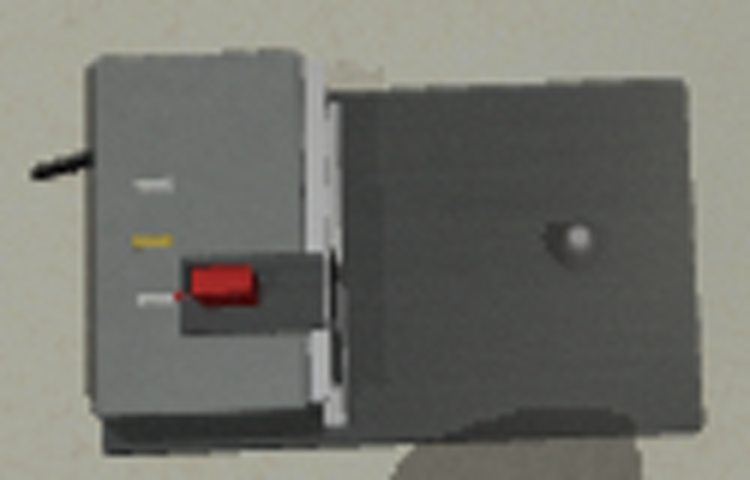

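The crop shows the shutter closed: the pointer at crop (180,295) sits on the white mark, with the yellow mark at (152,241). The post top is at (580,238). I'll fit the station pose from the plate and housing corners plus the post top in both pictures.

```bash
python3 - <<'E'
from meas import *
f=np.load("/tmp/scene0.npy",allow_pickle=True).item()
cv2.imwrite("pics/s0s.png",cv2.resize(f["img"][125:260,265:395],None,fx=4.4,fy=4.4,interpolation=cv2.INTER_CUBIC))
E
```

```text
(no output)
```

View pics/s0s.png

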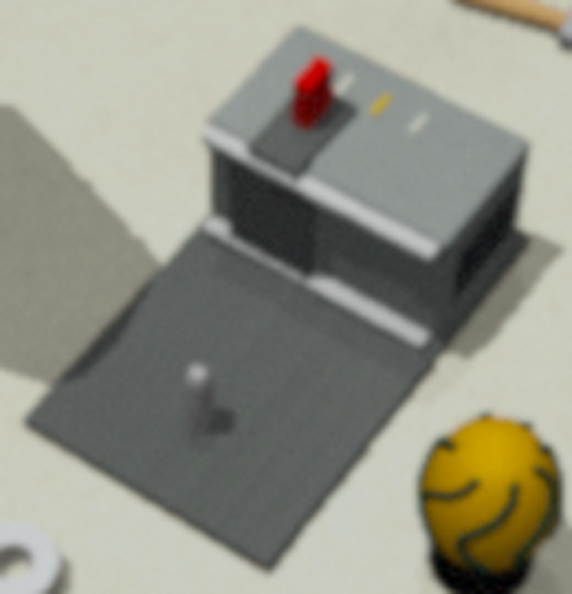

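```bash
python3 - <<'E'
from meas import *
from scipy.optimize import least_squares
fs=np.load("/tmp/scene0.npy",allow_pickle=True).item(); ft=np.load("/tmp/top0.npy",allow_pickle=True).item()
T=[((685,80),(100,-65,12)),((703,430),(-100,-65,12)),((104,452),(-100,265,12)),((90,62),(95,252,122)),((97,412),(-95,252,122)),((580,238),(0,0,69)),((300,52),(95,142,122)),((152,241),(-5,217,122))]
S=[((27,422),(-100,-65,12)),((270,570),(100,-65,12)),((527,148),(95,252,122)),((302,27),(-95,252,122)),((197,372),(0,0,68)),((526,238),(100,265,12)),((381,103),(-5,217,122))]
def conv(L,s,o): return np.array([[(a+.5)/s-.5+o[0],(b+.5)/s-.5+o[1]] for (a,b),_ in L]),np.array([q for _,q in L])/1000
ut,Pt=conv(T,6,(230,165)); us,Ps=conv(S,4.4,(265,125))
def w(p,P): c,s=np.cos(p[2]),np.sin(p[2]); return np.c_[c*P[:,0]-s*P[:,1]+p[0],s*P[:,0]+c*P[:,1]+p[1],P[:,2]]
def rt(p): return proj(ft,w(p,Pt))-ut
def rs(p): return proj(fs,w(p,Ps))-us
for nm,fn in (("top",lambda p:rt(p).ravel()),("scene",lambda p:rs(p).ravel()),("both",lambda p:np.r_[rt(p).ravel(),rs(p).ravel()])):
    o=least_squares(fn,[.58,.005,0],loss="soft_l1"); print(nm,np.round(o.x,4),np.degrees(o.x[2]))
print(np.round(rt(o.x),1).tolist(),np.round(rs(o.x),1).tolist())
for p in [(-35,180,129),(-5,180,150)]: print(w(o.x,np.array([p])/1000))
# post axis via plane z intersect
for f,u,z in ((ft,ut[5],.07),(fs,us[4],.07)):
    q=least_squares(lambda a:(proj(f,[a[0],a[1],z])-u).ravel(),[.58,0]).x; print("post",q)
E
```

```text
top [ 0.5788  0.0043 -0.0222] -1.2704480699311604
scene [ 0.5806  0.0035 -0.0214] -1.2272837939839196
both [ 0.5796  0.0041 -0.0213] -1.2218169461437745
[[0.1, -0.7], [0.2, 0.0], [-0.5, 0.3], [0.1, -1.0], [-0.7, 0.9], [-0.1, -0.5], [0.2, -0.7], [1.3, 0.0]] [[-1.7, -0.6], [-0.5, -0.1], [1.6, -1.7], [-1.1, -1.1], [0.2, 0.8], [1.7, -0.6], [-0.5, 1.3]]
[[0.54843087 0.18477663 0.129     ]]
[[0.57842405 0.18413694 0.15      ]]
post [0.57784133 0.00376467]
post [0.57850966 0.00493481]
```

The fits agree. The station is at about (0.579, 0.004) with yaw −1.2°, so the tab foot is at (0.548, 0.185), and the tab depth points agree with that. Black ring centre is (0.436, −0.200) and gilt is (0.613, −0.2415). Now I'll grasp the black ring, with the jaws along −40° to stay clear of the blue and white rings.

```bash
cat > mv.py <<'E'
from meas import *
def ori(deg):
    c=[]
    for a in (deg,deg+180):
        a=np.radians(a); z=np.array([np.cos(a),np.sin(a),0]); y=np.array([0,0,-1.]); c.append(Ro.from_matrix(np.c_[np.cross(y,z),y,z]).as_rotvec())
    return c
def best(pos,deg):
    q0=env.state()["joints"]; b=None
    for o in ori(deg):
        q=env.solve_ik(pos,o)
        if q is None: continue
        d=np.abs(np.array(q)-q0).max()
        if b is None or d<b[0]: b=(d,o,q)
    return b
def st(m=""):
    s=env.state(); print(m,"t",round(s["clock"],2),"tcp",np.round(s["tool_pos"],4),"F",np.round(s["ft_force"],1),"T",np.round(s["torque"],2),"w",round(s["grip_width"],4)); return s
E
python3 - <<'E'
from mv import *
st()
C=(0.436,-0.1997)
d,o,q=best([*C,.12],-40); print(np.round(q,2),o)
env.reach([*C,.12],o); st("above")
env.move_linear([*C,.026]); st("down")
env.set_gripper(0.0,30); st("grip")
env.move_linear([*C,.13],vel=.2); st("up")
f=env.grab_frame("scene"); cv2.imwrite("pics/s1.png",f["img"][120:330,150:420]); 
E
```

```text
t 1.1 tcp [ 0.1799 -0.4932  0.2562] F [-1.   0.2 -0.7] T [ 0.05  0.01 -0.01] w 0.0857
[-0.6   0.27 -0.43  0.87  0.    1.67] [-0.79371352  1.70212414 -1.70212414]
above t 2.62 tcp [ 0.4361 -0.2006  0.1203] F [ 0.1 -0.1  0.3] T [-0.02  0.03  0.02] w 0.085
down t 3.4 tcp [ 0.4363 -0.2002  0.0266] F [ 0.2 -0.2  0.4] T [-0.  0. -0.] w 0.0853
grip t 3.78 tcp [ 0.4364 -0.2001  0.0271] F [-3.6  1.3 13.2] T [ 0.28  0.59 -0.1 ] w 0.0597
up t 4.45 tcp [ 0.4358 -0.1995  0.1294] F [ 1.1  0.2 -1. ] T [-0.02  0.03  0.05] w 0.0593
```

```bash
python3 - <<'E'
from mv import *
s=env.state(); P=np.array([.5788,.0042])
d,o,q=best([*P,.16],0)
for a in (0,-40,90,45):
    b=best([*P,.16],a); print(a, None if b is None else (round(b[0],2),np.round(b[2],2)))
f=env.grab_frame("scene");cv2.imwrite("pics/s1.png",cv2.resize(f["img"][170:270,180:300],None,fx=5,fy=5,interpolation=cv2.INTER_CUBIC))
X=cloud(f);c=s["tool_pos"]
img=f["img"].astype(int)
print(proj(f,[[c[0],c[1],c[2]-.002-.0],[c[0],c[1],c[2]-.026]]))
E
```

```text
0 (np.float64(0.47), array([-0.13,  0.4 , -0.11,  1.06,  0.  ,  1.44]))
-40 (np.float64(0.47), array([-0.13,  0.4 , -0.11,  1.06,  0.  ,  2.14]))
90 (np.float64(1.34), array([-0.13,  0.4 , -0.11,  1.06,  0.  ,  3.01]))
45 (np.float64(1.02), array([-0.13,  0.4 , -0.11,  1.06,  0.  ,  0.65]))
[[219.92380116 224.92492065]
 [221.39679764 229.88958854]]
```

View pics/s1.png

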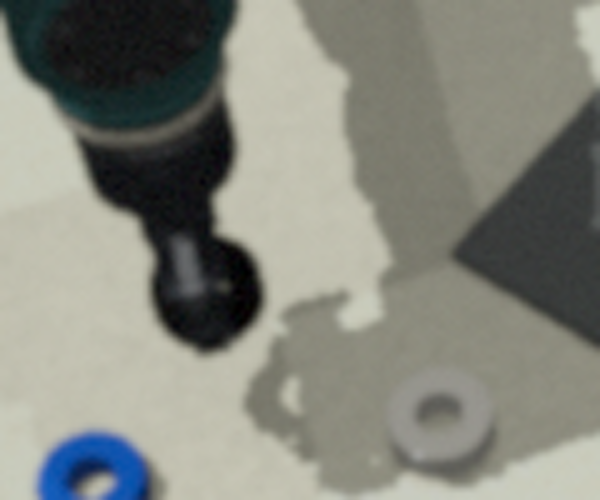

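```bash
python3 - <<'E'
from mv import *
P=np.array([.5788,.0042])
env.move_linear([*P,.125],vel=.25); st("over")
for z in (.098,.092,.085,.078):
    env.move_linear([*P,z],vel=.06); env.wait(.05); s=st(z)
    if abs(s["ft_force"]).max()>12: break
f=env.grab_frame("scene");cv2.imwrite("pics/s2.png",cv2.resize(f["img"][150:270,260:390],None,fx=5,fy=5,interpolation=cv2.INTER_CUBIC))
E
```

```text
over t 5.7 tcp [0.5782 0.0034 0.1249] F [ 0.  -0.1 -1.1] T [-0.02  0.06 -0.  ] w 0.0595
0.098 t 6.35 tcp [0.5789 0.0042 0.0981] F [-0.2 -0.1 -1.6] T [ 0.01  0.03 -0.06] w 0.0594
0.092 t 6.65 tcp [0.5787 0.0042 0.0919] F [0.4 0.7 0.1] T [-0.03 -0.02 -0.02] w 0.0595
0.085 t 6.97 tcp [0.5787 0.0042 0.0848] F [ 0.8  0.8 -1.4] T [0.06 0.03 0.06] w 0.0596
0.078 t 7.28 tcp [0.5787 0.0042 0.0778] F [ 0.3  0.7 -0.3] T [-0.04 -0.01 -0.02] w 0.0595
```

View pics/s2.png

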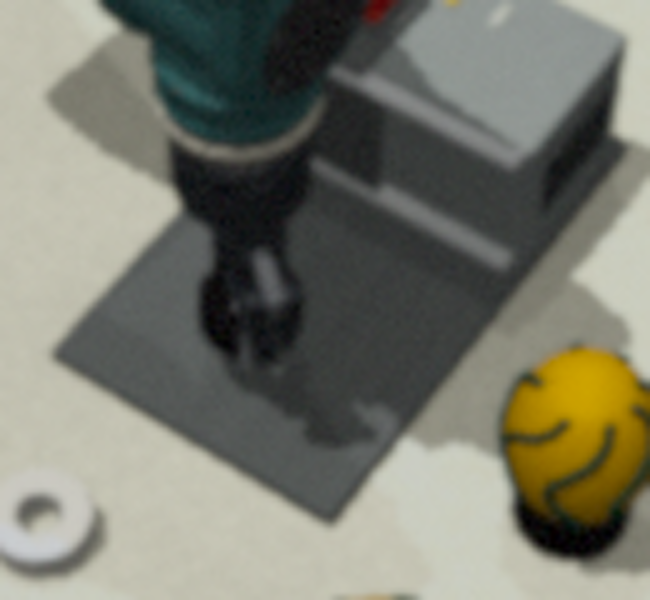

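No force on entry, so the ring is threaded. Lowering it to home.

```bash
python3 - <<'E'
from mv import *
P=np.array([.5788,.0042]); z=.078
while z>.0372:
    z-= .008 if z>.05 else .0015
    env.move_linear([*P,z],vel=.06); s=st(round(z,4))
    if s["ft_force"][2]>8 or abs(s["ft_force"][:2]).max()>15: break
E
```

```text
0.07 t 7.62 tcp [0.5785 0.0042 0.0695] F [-0.7  0.3 -0.7] T [-0.    0.02 -0.01] w 0.0591
0.062 t 7.9 tcp [0.5785 0.0042 0.0616] F [ 0.9 -0.3  0.1] T [-0.04  0.03  0.03] w 0.0594
0.054 t 8.18 tcp [0.5785 0.0042 0.0535] F [-0.1  0.4  0. ] T [-0.    0.05 -0.01] w 0.0593
0.046 t 8.47 tcp [0.5785 0.0042 0.0456] F [ 0.2 -0.5 -1.1] T [ 0.04 -0.03 -0.04] w 0.0595
0.0445 t 8.72 tcp [0.5788 0.0042 0.0445] F [ 0.1  0.2 -0.5] T [0.04 0.02 0.01] w 0.0593
0.043 t 8.97 tcp [0.5787 0.0042 0.0429] F [-0.4 -0.2  0.4] T [-0.05 -0.01 -0.05] w 0.0592
0.0415 t 9.22 tcp [0.5787 0.0042 0.0414] F [ 0.4 -0.1 -0.9] T [ 0.01  0.01 -0.07] w 0.0597
0.04 t 9.47 tcp [0.5787 0.0042 0.0399] F [-0.6  0.   0.1] T [ 0.03 -0.06 -0.01] w 0.0593
0.0385 t 9.72 tcp [0.5789 0.0042 0.0392] F [-3.6 -0.2 10.9] T [ 0.07  0.67 -0.02] w 0.0592
```

```bash
python3 - <<'E'
from mv import *
P=np.array([.5788,.0042])
env.set_gripper(.085); st("open"); 
env.move_linear([*P,.12],vel=.2); st("up")
G=(0.613,-0.2415)
for a in (-40,-20,0,20): 
    b=best([*G,.13],a); print(a,round(b[0],2),np.round(b[2],2))
d,o,q=best([*G,.13],-20)
env.reach([*G,.13],o); st("above gilt")
f=env.grab_frame("scene");np.save("/tmp/scene3.npy",f,allow_pickle=True);cv2.imwrite("pics/s3.png",cv2.resize(f["img"][150:310,210:390],None,fx=3.6,fy=3.6,interpolation=cv2.INTER_CUBIC))
m=ringmask(f,(.579,.004),.04)
X=cloud(f); near=np.hypot(X[...,0]-.579,X[...,1]-.004)<.04
mm=(near&(X[...,2]>.024)&(X[...,2]<.045)).astype(np.uint8); print(fit(f,mm,(.579,.004),.03,z0=.012), np.percentile(X[mm>0][:,2],[5,50,95]))
E
```

```text
open t 10.1 tcp [0.5787 0.0042 0.0384] F [ 0.3 -0.8  0. ] T [ 0.05 -0.03  0.03] w 0.0852
up t 10.66 tcp [0.5788 0.0042 0.12  ] F [ 0.2  0.4 -0.4] T [ 0.06  0.01 -0.01] w 0.0854
-40 0.37 [-0.5   0.55  0.07  1.09  0.    1.77]
-20 0.71 [-0.5   0.55  0.07  1.09  0.    1.42]
0 1.06 [-0.5   0.55  0.07  1.09  0.    1.07]
20 1.41 [-0.5   0.55  0.07  1.09  0.    0.72]
above gilt t 11.63 tcp [ 0.6127 -0.2404  0.1293] F [ 0.1  0.9 -0.5] T [ 0.03 -0.05 -0.02] w 0.0853
(array([0.5795544 , 0.00140605]), 332.0, 330.0728773090523) [0.0260353  0.03485335 0.04075727]
```

View pics/s3.png

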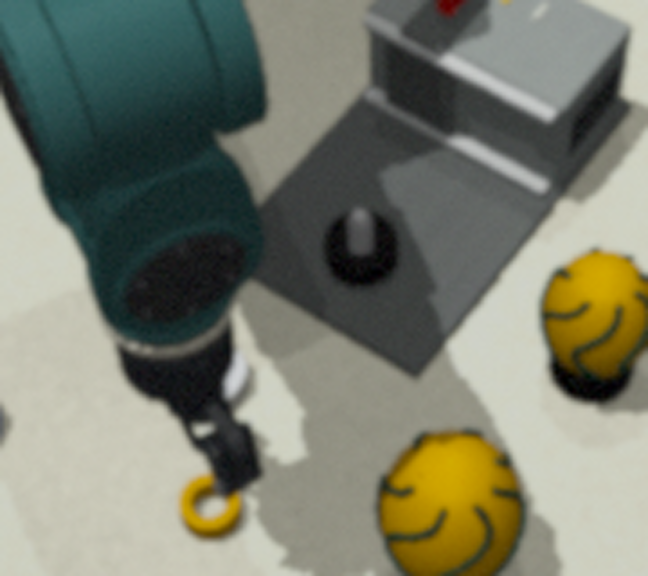

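The black ring sits flat on the plate around the post (crop (360,245)) at plausible heights, and the gilt ring lies under the jaws at (210,505). Grasping it now.

```bash
python3 - <<'E'
from mv import *
G=(0.613,-0.2415); P=np.array([.5788,.0042])
env.move_linear([*G,.032],vel=.15); st("down")
env.set_gripper(0.0,30); st("grip")
env.move_linear([*G,.155],vel=.25); s=st("up")
env.move_linear([*P,.155],vel=.25); st("over")
f=env.grab_frame("scene");cv2.imwrite("pics/s4.png",cv2.resize(f["img"][150:270,260:390],None,fx=5,fy=5,interpolation=cv2.INTER_CUBIC))
E
```

```text
down t 12.48 tcp [ 0.6135 -0.2414  0.0329] F [ 0.6 -0.1  0.4] T [0.01 0.01 0.  ] w 0.085
grip t 12.94 tcp [ 0.6133 -0.2416  0.0327] F [-0.   0.6  6.1] T [ 0.16  0.26 -0.01] w 0.0437
up t 13.58 tcp [ 0.6128 -0.2414  0.1545] F [-0.8  0.3 -0.5] T [ 0.01  0.03 -0.  ] w 0.0441
over t 14.72 tcp [0.5789 0.0034 0.1548] F [ 0.8 -0.3 -0.3] T [ 0.02 -0.03  0.01] w 0.044
```

View pics/s4.png

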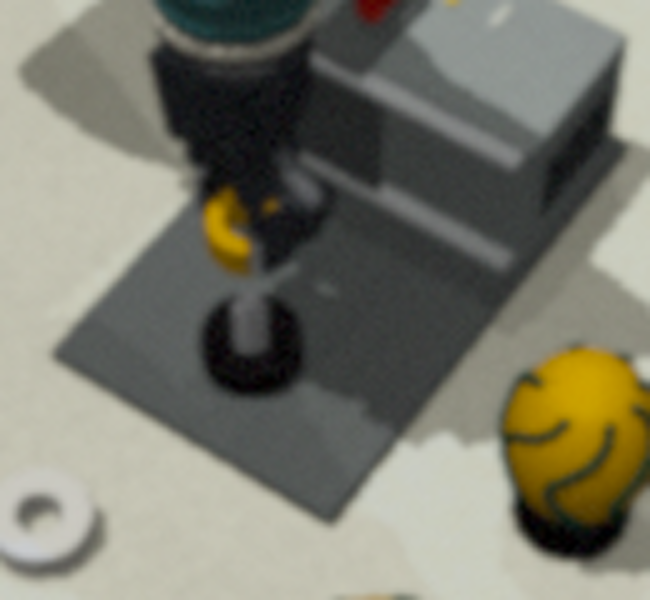

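The gilt ring is held but the width reads 44 mm rather than 46, so I'll check its position and tilt in the jaws.

```bash
python3 - <<'E'
from mv import *
f=env.grab_frame("scene"); s=env.state(); X=cloud(f); im=cv2.cvtColor(f["img"],cv2.COLOR_BGR2HSV)
g=(im[...,0]>15)&(im[...,0]<35)&(im[...,1]>120)&(im[...,2]>60); g[:, :290]=0; g[:,340:]=0; g[:185]=0; g[215:]=0
P=X[g]; print(len(P)); print(np.round(np.c_[np.argwhere(g)[:,::-1],P*1000]).astype(int).tolist())
print(proj(f,s["tool_pos"]+[0,0,-.01]))
img=cv2.resize(f["img"][180:215,285:335],None,fx=14,fy=14,interpolation=cv2.INTER_CUBIC)
t=s["tool_pos"];a=np.linspace(0,2*np.pi,80)
for z in (t[2]-.0322,t[2]-.0085):
  for r in (.023,.013):
    q=proj(f,np.c_[t[0]+r*np.cos(a),t[1]+r*np.sin(a),0*a+z]); q=((q-[285,180]+.5)*14-.5).astype(int); cv2.polylines(img,[q],True,(0,0,255),1)
cv2.imwrite("pics/s5.png",img)
E
```

```text
125
[[304, 188, 557, 12, 145], [305, 188, 561, 11, 149], [306, 188, 590, -22, 205], [302, 189, 555, 7, 145], [303, 189, 557, 9, 144], [304, 189, 560, 9, 146], [305, 189, 563, 9, 147], [306, 189, 590, -22, 201], [301, 190, 555, 2, 145], [302, 190, 555, 6, 141], [303, 190, 561, 3, 148], [304, 190, 561, 7, 144], [305, 190, 563, 8, 144], [306, 190, 589, -22, 196], [307, 190, 594, -23, 201], [313, 190, 605, -12, 197], [314, 190, 584, 22, 144], [315, 190, 619, -24, 220], [301, 191, 557, -1, 146], [302, 191, 561, -2, 149], [303, 191, 563, 0, 149], [304, 191, 565, 2, 148], [305, 191, 566, 5, 146], [306, 191, 569, 6, 147], [307, 191, 593, -23, 196], [313, 191, 582, 20, 140], [314, 191, 585, 20, 143], [315, 191, 622, -29, 224], [301, 192, 559, -3, 145], [302, 192, 559, 0, 142], [303, 192, 563, 0, 145], [304, 192, 566, 0, 146], [305, 192, 565, 6, 140], [306, 192, 568, 6, 141], [307, 192, 569, 10, 137], [308, 192, 599, -27, 201], [313, 192, 586, 14, 146], [314, 192, 603, -6, 180], [301, 193, 563, -9, 150], [302, 193, 563, -6, 147], [303, 193, 565, -3, 144], [304, 193, 566, 0, 142], [305, 193, 56
[... 1520 characters left out ...]
, 200, 594, -17, 150], [303, 201, 575, -19, 134], [304, 201, 579, -20, 138], [305, 201, 582, -19, 139], [306, 201, 583, -16, 136], [307, 201, 588, -18, 142], [308, 201, 590, -16, 141], [309, 201, 596, -20, 151], [303, 202, 575, -19, 129], [304, 202, 580, -21, 135], [305, 202, 584, -21, 138], [306, 202, 585, -19, 137], [307, 202, 589, -19, 139], [308, 202, 591, -18, 140], [309, 202, 594, -17, 141], [304, 203, 579, -20, 128], [305, 203, 583, -20, 131], [306, 203, 585, -19, 132], [307, 203, 588, -18, 133], [308, 203, 589, -15, 131], [309, 203, 594, -17, 137], [306, 204, 584, -18, 125], [307, 204, 587, -17, 128], [308, 204, 590, -16, 128], [309, 204, 593, -15, 129]]
[[308.59140943 193.74355387]]
```

View pics/s5.png

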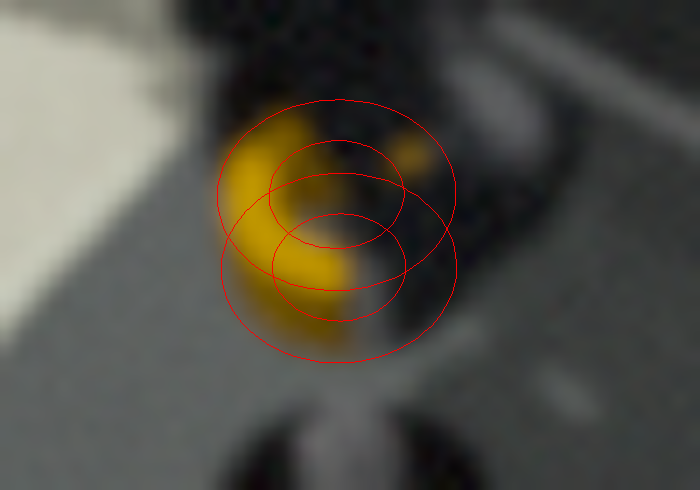

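The predicted outline (ring level and centred in the jaws) overlays the gold ring to within about 1 px. So it is held upright and concentric, and I can lower it.

```bash
python3 - <<'E'
from mv import *
P=np.array([.5788,.0042])
for z in (.106,.1,.094,.088,.082,.076,.0725,.071,.0697,.0687,.0677,.0667):
    env.move_linear([*P,z],vel=.08); s=st(z)
    if s["ft_force"][2]>7 or abs(s["ft_force"][:2]).max()>15: break
f=env.grab_frame("scene");cv2.imwrite("pics/s6.png",cv2.resize(f["img"][150:270,260:390],None,fx=5,fy=5,interpolation=cv2.INTER_CUBIC))
E
```

```text
0.106 t 15.58 tcp [0.579  0.0041 0.1064] F [-0.4  0.4 -1.3] T [-0.03  0.08 -0.02] w 0.0442
0.1 t 15.83 tcp [0.5787 0.0042 0.0999] F [ 0.8 -1.  -0.3] T [-0.03 -0.01  0.02] w 0.0442
0.094 t 16.08 tcp [0.5785 0.0042 0.0936] F [-0.4  0.8 -0.9] T [-0.01  0.   -0.02] w 0.0438
0.088 t 16.33 tcp [0.5786 0.0042 0.0876] F [-0.1  0.1 -0.3] T [ 0.   -0.   -0.06] w 0.0439
0.082 t 16.58 tcp [0.5785 0.0042 0.0816] F [ 0.4 -0.6 -0.2] T [ 0.   -0.01  0.04] w 0.0436
0.076 t 16.83 tcp [0.5786 0.0042 0.0756] F [-0.1  0.4 -0.2] T [-0.03  0.   -0.04] w 0.044
0.0725 t 17.08 tcp [0.5787 0.0042 0.0723] F [-0.9 -0.2 -0.2] T [0.01 0.02 0.01] w 0.044
0.071 t 17.33 tcp [0.5788 0.0042 0.0709] F [-1.5 -0.3 -0.6] T [-0.01  0.01 -0.05] w 0.0439
0.0697 t 17.58 tcp [0.5788 0.0042 0.0696] F [-0.7 -0.6 -1. ] T [-0.03 -0.01 -0.06] w 0.044
0.0687 t 17.83 tcp [0.5789 0.0042 0.0688] F [-0.1 -0.4  1. ] T [-0.   -0.05  0.03] w 0.0443
0.0677 t 18.08 tcp [0.5789 0.0042 0.0687] F [-5.2  0.1 16.1] T [ 0.17  1.12 -0.02] w 0.0439
```

View pics/s6.png

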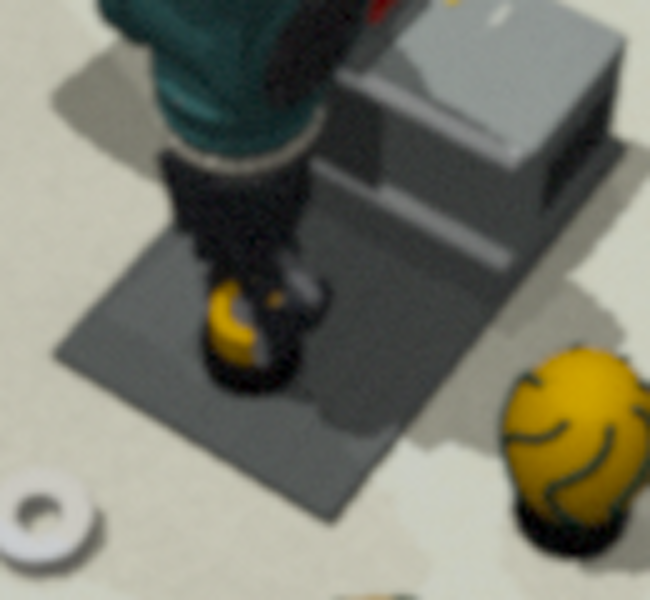

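Contact came exactly at the expected height (TCP 0.0687). I'll release, retract and verify before moving above the tab.

```bash
python3 - <<'E'
from mv import *
P=np.array([.5788,.0042])
env.set_gripper(.085); st("open")
env.move_linear([*P,.26],vel=.3); st("up")
yaw=np.degrees(-.0215)
T=np.array([.5484,.1848])
b=best([*T,.26],yaw); print(round(b[0],2),np.round(b[2],2))
env.move_linear([*T,.26],rotation=b[1],vel=.3); st("over tab")
for n in ("scene","top"):
    f=env.grab_frame(n); np.save(f"/tmp/{n}7.npy",f,allow_pickle=True)
    s=(slice(110,270),slice(260,400)) if n=="scene" else (slice(150,260),slice(230,360))
    cv2.imwrite(f"pics/{n}7.png",cv2.resize(f["img"][s],None,fx=3.7,fy=3.7,interpolation=cv2.INTER_CUBIC))
    X=cloud(f); near=np.hypot(X[...,0]-.5788,X[...,1]-.0042)<.032
    for lo,hi,r,z0 in ((.046,.066,.023,.036),(.022,.044,.03,.012)):
        m=(near&(X[...,2]>lo)&(X[...,2]<hi)).astype(np.uint8)
        if m.sum()>20: print(n,fit(f,m,(.579,.004),r,z0),np.percentile(X[m>0][:,2],[50,90]))
E
```

```text
open t 18.62 tcp [0.5788 0.0042 0.0676] F [-0.1  0.1 -0.3] T [ 0.03 -0.01 -0.02] w 0.0852
up t 19.41 tcp [0.5785 0.0042 0.259 ] F [ 0.3  0.8 -1.5] T [-0.02  0.01 -0.04] w 0.085
0.32 [0.18 0.36 0.1  1.31 0.   1.78]
over tab t 20.17 tcp [0.548  0.1847 0.259 ] F [-0.1 -0.1 -0.2] T [ 0.01 -0.02  0.02] w 0.0851
scene (array([0.57950053, 0.00211469]), 214.0, 207.47993427375332) [0.05813857 0.06236879]
scene (array([ 0.58226401, -0.0022606 ]), 281.0, 331.6584015090484) [0.03489224 0.04018065]
top (array([0.5803377 , 0.00471492]), 161.0, 165.65378200565465) [0.05815138 0.06312097]
top (array([0.58024586, 0.00302914]), 270.0, 269.26261826837435) [0.03498813 0.04047325]
```

View pics/scene7.png

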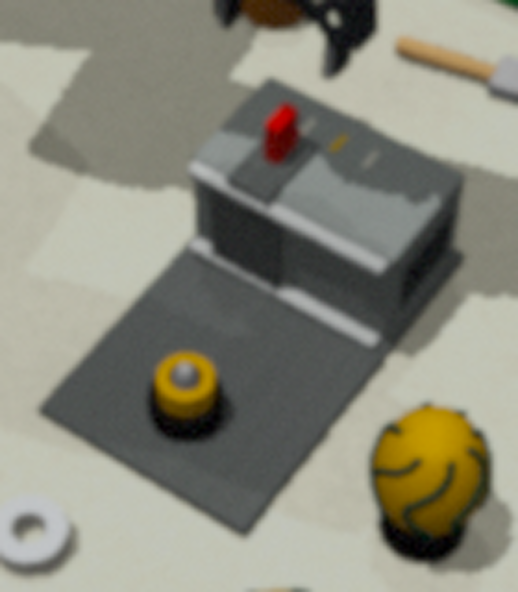

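View pics/top7.png

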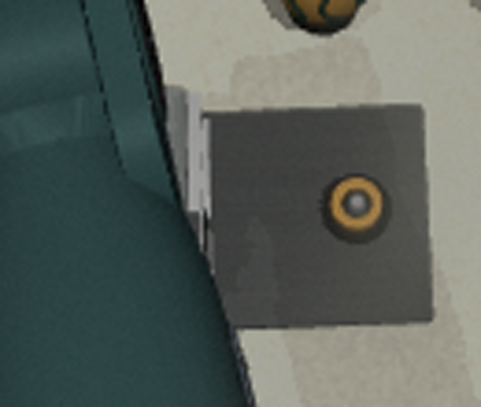

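Both rings are home: the gilt top is at about 0.060 and both are concentric with the post. The tab is closed and free beneath the jaws. Descend and grip.

```bash
python3 - <<'E'
from mv import *
T=np.array([.5496,.1846])
env.set_gripper(.05); 
env.move_linear([*T,.20],vel=.2); env.move_linear([*T,.162],vel=.1); st("down")
env.set_gripper(0.0,60); env.wait(.2); st("grip")
f=env.grab_frame("scene"); np.save("/tmp/scene8.npy",f,allow_pickle=True)
cv2.imwrite("pics/s8.png",cv2.resize(f["img"][110:190,290:390],None,fx=7,fy=7,interpolation=cv2.INTER_CUBIC))
E
```

```text
down t 21.69 tcp [0.55   0.1847 0.1629] F [ 0.2  0.1 -0.6] T [ 0.01 -0.02 -0.02] w 0.0498
grip t 22.31 tcp [0.5495 0.1847 0.1627] F [-3.6 -1.3  7.2] T [0.04 0.73 0.02] w 0.0134
```

View pics/s8.png

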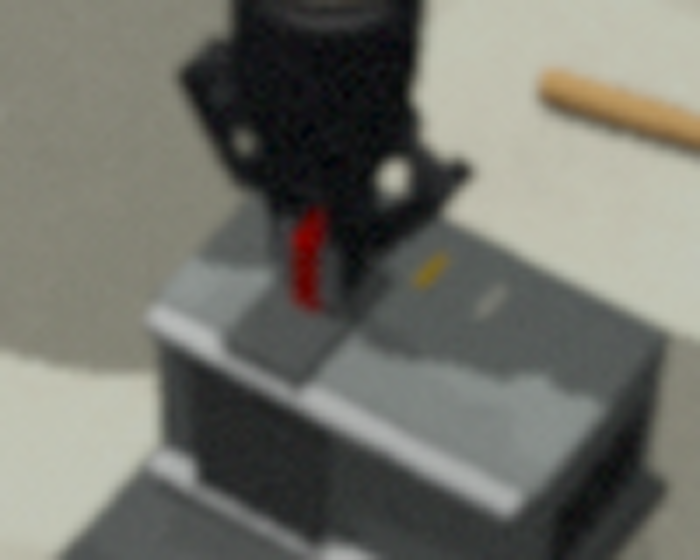

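The tab is gripped (13.4 mm width) and the −3.6 N spring preload shows on the wrist. Opening it slowly in stages.

```bash
python3 - <<'E'
from mv import *
c=np.array([.5484,.1846]); u=np.array([np.cos(.0215),-np.sin(.0215)])
for d in (.010,.020,.029):
    env.move_linear([*(c+u*d),.163],vel=.03); env.wait(.2); s=st(d)
f=env.grab_frame("scene"); np.save("/tmp/scene9.npy",f,allow_pickle=True)
cv2.imwrite("pics/s9.png",cv2.resize(f["img"][110:190,290:390],None,fx=7,fy=7,interpolation=cv2.INTER_CUBIC))
f=env.grab_frame("top"); np.save("/tmp/top9.npy",f,allow_pickle=True)
cv2.imwrite("pics/t9.png",cv2.resize(f["img"][165:245,230:355],None,fx=6,fy=6,interpolation=cv2.INTER_CUBIC))
E
```

```text
0.01 t 23.0 tcp [0.5574 0.1845 0.1627] F [-4.3  0.9 -1.5] T [ 0.19  0.81 -0.  ] w 0.0135
0.02 t 23.68 tcp [0.5671 0.1843 0.1628] F [-6.7  0.9 -1.6] T [ 0.26  1.09 -0.05] w 0.0131
0.029 t 24.33 tcp [0.5759 0.1841 0.1627] F [-9.1  1.   1.4] T [0.21 1.4  0.  ] w 0.0134
```

View pics/s9.png

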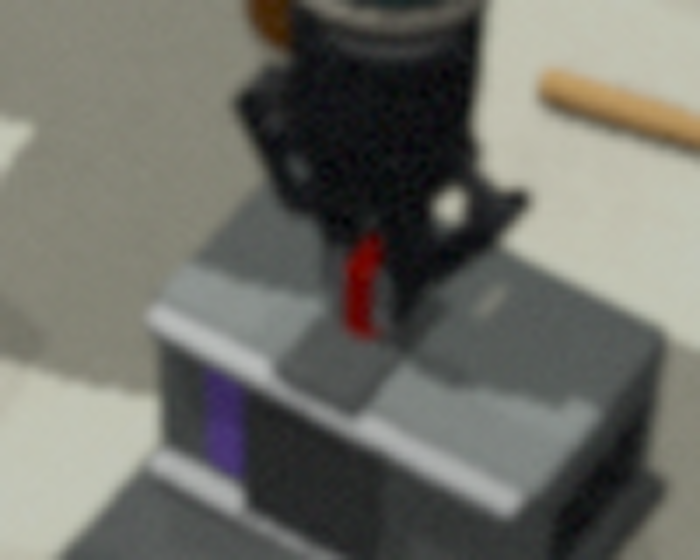

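View pics/t9.png

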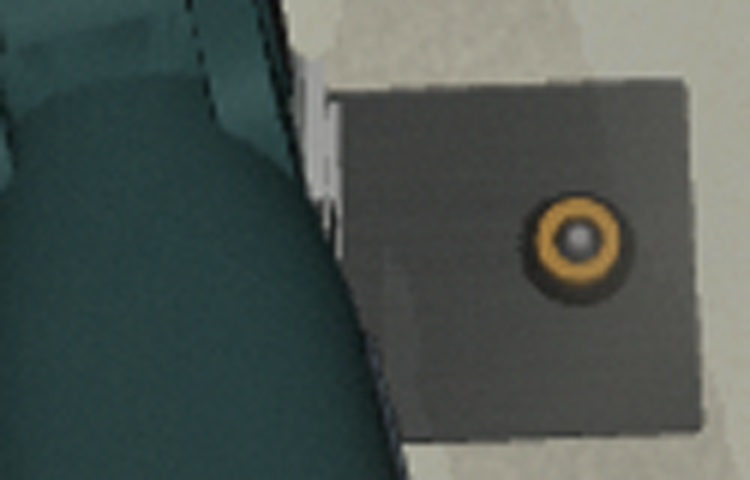

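The violet window is showing (crop 205–245). I'll measure the shutter's travel from the image shift of the bracket's front edge against the closed picture.

```bash
python3 - <<'E'
from mv import *
f0=np.load("/tmp/scene0.npy",allow_pickle=True).item()
f8=np.load("/tmp/scene8.npy",allow_pickle=True).item(); f9=np.load("/tmp/scene9.npy",allow_pickle=True).item()
p=np.array([.5796,.0041]);y=-.0213;c,s=np.cos(y),np.sin(y)
W=lambda x,yy,z:[c*x-s*yy+p[0],s*x+c*yy+p[1],z]
# bracket front-edge in projection, by opening
a=proj(f0,[W(-.055,.142,.129),W(-.015,.142,.129)]);print("closed bracket front",a)
# violet strip width
for nm,f in (("8",f8),("9",f9)):
    im=cv2.cvtColor(f["img"],cv2.COLOR_BGR2HSV); v=(im[...,0]>115)&(im[...,0]<145)&(im[...,1]>90)&(im[...,2]>60); v[:, :300]=0; v[:,350:]=0; v[:150]=0;v[200:]=0
    print(nm,v.sum(), [ (r,np.nonzero(v[r])[0][[0,-1]].tolist()) for r in range(150,200) if v[r].any()])
# shutter leading edge (dark plate left edge): closed plate covers window x -65..-5
for op in (.024,.026,.028,.030,.032):
    print(op,"front corners",np.round(proj(f9,[W(-.055+op,.142,.129),W(-.015+op,.142,.129)]),1).tolist())
up=lambda f:cv2.resize(f["img"][155:175,315:350],None,fx=20,fy=20,interpolation=cv2.INTER_CUBIC)
img=up(f9)
for op,col in ((.025,(255,0,0)),(.03,(0,255,0)),(.035,(0,0,255))):
    q=((proj(f9,[W(-.055+op,.18,.129),W(-.055+op,.142,.129),W(-.015+op,.142,.129),W(-.015+op,.18,.129)])-[315,155]+.5)*20-.5).astype(int); cv2.polylines(img,[q],False,col,1)
img0=cv2.resize(f0["img"][150:170,305:340],None,fx=20,fy=20,interpolation=cv2.INTER_CUBIC)
q=((proj(f0,[W(-.055,.18,.129),W(-.055,.142,.129),W(-.015,.142,.129),W(-.015,.18,.129)])-[305,150]+.5)*20-.5).astype(int); cv2.polylines(img0,[q],False,(0,255,0),1)
o=np.vstack([img,img0]); cv2.imwrite("pics/cmp.png",cv2.resize(o,None,fx=.75,fy=.75,interpolation=cv2.INTER_AREA))
E
```

```text
closed bracket front [[322.32409758 156.12492009]
 [333.74395929 162.13434725]]
8 0 []
9 67 [(163, [320, 320]), (164, [319, 322]), (165, [319, 323]), (166, [320, 324]), (167, [320, 324]), (168, [320, 324]), (169, [320, 324]), (170, [320, 324]), (171, [319, 324]), (172, [320, 324]), (173, [320, 324]), (174, [320, 324]), (175, [320, 324]), (176, [321, 324]), (177, [323, 324])]
0.024 front corners [[329.2, 159.7], [340.7, 165.8]]
0.026 front corners [[329.7, 160.0], [341.3, 166.1]]
0.028 front corners [[330.3, 160.3], [341.9, 166.4]]
0.03 front corners [[330.9, 160.6], [342.5, 166.7]]
0.032 front corners [[331.4, 160.9], [343.0, 167.0]]
```

View pics/cmp.png

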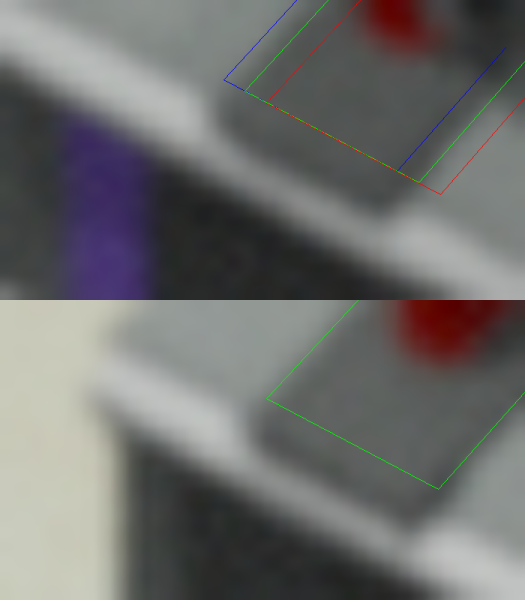

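```bash
python3 - <<'E'
from mv import *
c=np.array([.5484,.1846]); u=np.array([np.cos(.0215),-np.sin(.0215)])
env.move_linear([*(c+u*.0313),.163],vel=.02); env.wait(.3); s=st()
f0=np.load("/tmp/scene0.npy",allow_pickle=True).item()
f=env.grab_frame("scene"); np.save("/tmp/scene10.npy",f,allow_pickle=True)
# template: front right part of the bracket/white rail joint, low in the picture
S=8
A=cv2.resize(f0["img"],None,fx=S,fy=S,interpolation=cv2.INTER_CUBIC); B=cv2.resize(f["img"],None,fx=S,fy=S,interpolation=cv2.INTER_CUBIC)
p=np.array([.5796,.0041]);y=-.0213;cc,ss=np.cos(y),np.sin(y)
W=lambda x,yy,z:[cc*x-ss*yy+p[0],ss*x+cc*yy+p[1],z]
g0=proj(f0,[W(-.035,.135,.129)])[0]
for (l,t,w,h) in ((318,155,19,13),(319,157,12,10),(326,159,12,9)):
    T=A[t*S:(t+h)*S,l*S:(l+w)*S]; R=B[(t-4)*S:(t+h+12)*S,(l-4)*S:(l+w+20)*S]
    r=cv2.matchTemplate(R,T,cv2.TM_CCOEFF_NORMED); _,mx,_,loc=cv2.minMaxLoc(r); d=np.array(loc)/S-4
    k=min(np.arange(0,.05,.0002),key=lambda o:np.sum((proj(f,[W(-.035+o,.135,.129)])[0]-g0-d)**2)); print(round(mx,3),d,"opening mm",k*1000,np.round(proj(f,[W(-.035+k,.135,.129)])[0]-g0-d,2))
cv2.imwrite("pics/s10.png",cv2.resize(f["img"][110:230,270:390],None,fx=5,fy=5,interpolation=cv2.INTER_CUBIC))
E
```

```text
t 25.0 tcp [0.5781 0.1841 0.1627] F [-10.    2.1   1.4] T [0.21 1.47 0.03] w 0.0133
0.992 [8.375 4.5  ] opening mm 29.2 [ 0.03 -0.06]
0.992 [8.375 4.5  ] opening mm 29.2 [ 0.03 -0.06]
0.986 [8.25 4.5 ] opening mm 28.800000000000004 [ 0.04 -0.12]
```

View pics/s10.png

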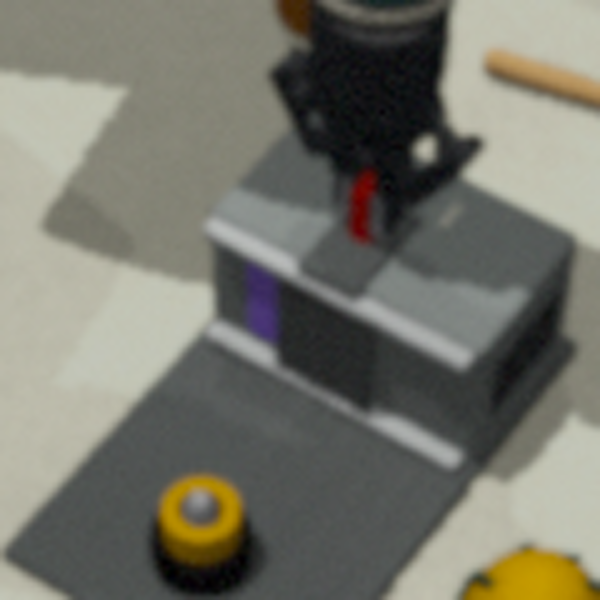

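Three estimates agree: 29.2 mm from the image shift, 29.7 mm from TCP travel, and a spring force of 10.0 N, which is the half-open value. The rings are still home at crop (200,535). I'll hold for a moment, check it is steady, and hand in.

```bash
python3 - <<'E'
from mv import *
env.wait(.8); st("hold"); env.wait(.3); s=st("hold2"); print(np.abs(s["qvel"]).max())
print(env.sign_off())
E
```

```text
hold t 25.85 tcp [0.5781 0.1841 0.1628] F [-8.8  0.7  1. ] T [0.23 1.51 0.03] w 0.013
hold2 t 26.15 tcp [0.5781 0.1841 0.1627] F [-9.6  1.4  0.3] T [ 0.2   1.51 -0.02] w 0.0133
0.0017595587421252272
the job is handed in; nothing more can be done
None
```

I put the black ring and then the gilt ring on the post, opened the shutter to about half, and handed the job in at about 26 s while still holding the tab. The hand-in call gave no verdict, so success rests on my own checks.

- **Rings:** I lowered both until the wrist felt contact at the expected height, then released and backed off. Afterwards the depth readings put the gilt ring's top at about 0.06 m. The ring centres fitted from the top camera came out within about 2 mm of the post axis.
- **Shutter:** image shift gave 29.2 mm open and tool travel gave 29.7 mm. Wrist force was 9 to 10 N, which matches the half-open spring. The tab was still and gripped with 60 N, and I never commanded it past about 31 mm.
- **Checks that disagreed:**
    - The scene-camera fit of the black ring was about 7 mm off the post once the gilt ring was on top of it. The gilt ring hides part of it there, and the top camera put it within 2 mm.
    - The gripper read 44 mm on the 46 mm gilt ring, but an overlay showed it held level and centred.
- **Not checked:** the arm hid the yellow mark at the end, so I could not read the pointer against it directly. I also did not re-measure the bystanders, but I didn't reach for any of them, and I felt no unexpected force.

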